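# Leave the contact grill to cool: plate cleared, lid at 30 degrees, dial off

## Task

Put the contact grill away to cool: take the spice jar that was left on its lower plate and stand it upright in the free compartment of the wooden tray, fold the open lid down gently to 30 degrees above closed so that it stays there by itself, and turn the dial in the recess fully anticlockwise (seen from above) to its off stop. Do not knock over or shift the other things.

Things in the scene. Friction and masses are not known exactly. Their poses are not given: they have to be found in the camera images.
- grill: fixed steel contact grill, 170 mm deep (its x), 290 wide (its y); origin: centre of the underside, front is -x, z up. Left (+y): lower plate, x -79..79, y -21..139, flat top at z 45. Right: control deck, y -145..-29, with a square well for the dial, 112 (x) by 98 (y) mm inside, floor at z 30, the lip round it up to z 70 and 9 to 14 mm thick
- lid (a joint): angle of the grill's lid in rad: 0 closed (level), grows as it opens upward, 1.57 upright, stop at 1.8; 30 degrees is 0.524. The hinge is stiff (about 0.7 N m of friction): the lid stays wherever it is left
- lid_hinge (a point): middle of the lid's hinge axis, at grill x 70, y 59, z 55 mm; the axis is parallel to the grill's y. The lid's panel is 140 mm wide, 138 mm from hinge to free edge, and 22 mm thick: from 7 mm below to 15 mm above the axis when closed
- lid_handle (a point): centre of the lid's handle: a round black bar, 16 mm thick, 120 mm long, parallel to the hinge, on two 12 mm arms (104 mm apart), 34 mm clear of the panel's free edge. It lies 180 mm from the hinge axis; with the lid closed, toward grill -x and 7 mm above the axis. The point turns with the lid
- dial (a joint): dial angle in rad: 0 is the off stop, grows clockwise seen from above, up to 2.6; light friction (0.06 N m), stays where it is left
- dial_grip (a point): on the dial's upright axis, at grill x 0, y -87, z 67 mm, the height to grip. The dial's grip is a black bar 46 mm long (along this point's x), 14 mm thick (its y), top at grill z 74, foot at z 44, in the middle of the recess. At dial 0 (off) the bar lies along the grill's x and the white mark on its top points to the grill's front (-x). The point turns with the dial
- jar: loose spice jar, glass with a green label and a red cap, round, 45 mm wide and 106 mm tall, about 0.11 kg, standing upright on the grill's lower plate; origin: centre of the underside, z up. The lid cannot come down to 30 degrees while it stands there
- tray: fixed wooden tray left of the grill, 130 mm long (its x), 68 wide, 22 high, walls and divider 5 mm, floor 5 mm: two compartments in a row along its x, each 57.5 x 58 mm inside. Origin: centre of the underside. A like jar (45 x 45 x 106 mm) stands fixed in the -x (near) compartment
- tray_free (a point): centre of the floor of the tray's free (+x, far) compartment, 5 mm above the worktop
- salt_shaker: glass salt shaker with a grey cap, 44 mm wide and 90 mm tall, standing on the worktop right of the grill; leave it alone; origin: centre of the underside
- mill: turned wooden pepper mill, 54 mm wide and 139 mm tall, standing on the worktop right of the grill; leave it alone; origin: centre of the underside
- tumbler: clear drinking glass, 80 mm wide and 91 mm tall, standing behind the grill's control deck; leave it alone; origin: centre of the underside
- sardine_tin: flat sardine tin, 63 x 105 x 24 mm, lying on the worktop in front of the grill, its long side along the front; leave it alone; origin: centre of the underside

How it is judged:
By the outcome, as a careful person would: the job done as asked, in the order asked, and still so for the second after the job is handed in, with the robot touching nothing.
It also fails if it takes over 54 s, if anything falls off the work surface, if the arm or the gripper's body presses on something with over 40 N, if the wrist force passes 120 N, or if a joint passes its speed limit or range.

## Robot

A 6-joint arm with a two-finger parallel gripper is mounted at the origin on a cart in front of the work surface, level with it; the furniture and walls round the work are solid. World frame = base frame: x ahead of the robot, y to its left, z up, the work surface at z = 0. Lengths are in m, angles in degrees, forces in N, time in s.
With the tool pointing down it reaches from about 0.4 to 0.825 m from the base axis. Payload 7 kg.
Tool frame: the origin (TCP) lies midway between the tips of the shut fingers; the grasp point (between the pads) lies 19 mm behind it; z points along the fingers, y is the line along which they close (so a half turn about z gives the same grasp; the last joint's range is limited). The gripper opens to 88 mm and grips with 3 to 60 N. Pads are 19 mm wide; open, the fingers measure 130 mm over their backs; the gripper's body (78 mm by 193 mm) begins 47 mm behind the grasp point.
Start: joints at [86.35, 20.546, 0.682, 0, -70.136, -16.507], TCP at [0.233, 0.634, 0.227] pointing down, gripper open.
Joint ranges: [-176.03, 176.03], [-82.01, 121.73], [-58.28, 71.71], [-173.87, 95.51], [-174.79, -0.11], [-173.66, 173.66]. Speed limits (degrees/s): [136.94, 136.94, 172.46, 180, 180, 180].

## Interface

Orientations are given as [roll, pitch, yaw] about the fixed x, y, z axes, in that order (R = Rz(yaw) Ry(pitch) Rx(roll)).
In Python, from plant import ctrl gives the robot as it stands. The module is installed in compiled form; this text tells all that it offers.
- The arm moves only by the tool send_rows, never from a script. Its argument "plan" is a list that holds one entry, the list of rows, each a list of 6 numbers: the shift along the tool's x, y, z in fractions of the full range, 1 being 80 cm, then the turn, a rotation vector about the tool's x, y, z in shares of 360 degrees (1.0 is 360 degrees). A call has 1 to 8 rows; each row is the pose to reach, as a shift and turn from the pose commanded when the call began, along the tool's axes at that moment; what a row does not reach only later rows make up. A row lasts 1/12 s, in which the tool goes at most 41.7 mm and 7.16 degrees, less where a joint would pass 70% of its speed; a pose out of reach is approached as far as the arm can. A call with a gripper value outside its range is refused whole. "fingers" is the opening, from 0 (shut) to 1 (fully open), set as the call begins (left out, the last holds). The fingers move at their own pace and stop on an object; the grip force is fixed at half the most. Time passes only in rows, so rows that repeat a pose let the fingers close. It gives the time, the measured TCP pose, the force, the opening and the grip force at its end, in the units of the state.
- ctrl.get_obs(): the state, without advancing time (a new reading comes with each control period).
- ctrl.snapshot(name): name is "scene" or "top" or "wrist"; returns a dict with "img" (480x640x3 uint8, red, green, blue), "K" (3x3 intrinsics, pixels), "k1" (the pictures are not rectified: a ray, as slopes to the right and down, at radius r is drawn at 1 + k1 r^2 times it, then the intrinsics apply), "pose" (4x4, takes a point from camera to world coordinates). Camera axes: x right, y down, z forward; pixel columns grow to the right and rows downward; lengths in m; the calibration is good to about 2 mm. A picture is of the moment at which its call begins. There is no depth.
- ctrl.close_job(): hands the job in; it is judged then, once.
The state is a dict: "clock": time; "joint_pos": joint angles; "qvel": joint speeds; "tau": joint torques, N m; "tool_pos": TCP position; "orientation": TCP orientation; "force": force on the tool from outside, world axes, zero at the start; "moment": the same for the moment, N m; "opening": finger opening in m; "gripper_force": force on a finger pad.
Only numpy, scipy, OpenCV 4.12 (cv2) and the standard library are available. Lean on these libraries where they do the work, as an engineer would, in place of code of your own. Each camera call takes 0.05 s, during which the arm holds its last target. There are 200 camera calls.

## Working session

There is one attempt and no reset: what is moved stays moved. The work goes in short steps, Python scripts to look and compute and a tool call to move; the robot and the scene stay as the last step left them, time stands still between calls to the robot, and variables do not carry over. Pictures are saved under pics/ and viewed, at most 10 in all, crops included, and the job is handed in when it is done.

Besides the shell and the picture viewer there is one more tool, called after "Emit:" as name([rows], argument=value, ...), one row to a line, values as JSON. send_rows: Moves the arm, as the interface text tells. Its arguments: {"type":"object","properties":{"plan":{"type":"array","items":{"type":"array","items":{"type":"array","items":{"type":"number"}}}},"fingers":{"type":"number"}},"required":["plan"]}

```bash
mkdir -p pics; cat > h.py <<'E'
import numpy as np, cv2, pickle
from scipy.spatial.transform import Rotation as R
from scipy.optimize import least_squares
def snap(ctrl,cam,name):
    s=ctrl.snapshot(cam); pickle.dump(s,open(f'pics/{name}.pkl','wb'))
    cv2.imwrite(f'pics/{name}.png',s['img'][:,:,::-1]); return s
def load(n): return pickle.load(open(f'pics/{n}.pkl','rb'))
def proj(s,P):
    P=np.atleast_2d(P); T=np.linalg.inv(s['pose']); c=P@T[:3,:3].T+T[:3,3]
    u=c[:,:2]/c[:,2:]; u=u*(1+s['k1']*(u**2).sum(1,keepdims=True)); return u@np.array(s['K'])[:2,:2].T+np.array(s['K'])[:2,2]
def ray(s,p):
    K=np.array(s['K']); d=np.linalg.solve(K[:2,:2],np.array(p,float)-K[:2,2]); u=d.copy()
    for _ in range(20): u=d/(1+s['k1']*(u@u))
    return s['pose'][:3,3], s['pose'][:3,:3]@np.array([u[0],u[1],1])
def onz(s,p,z):
    o,d=ray(s,p); return o+d*(z-o[2])/d[2]
def tri(*sp):
    A=[];b=[]
    for s,p in sp:
        o,d=ray(s,p); d=d/np.linalg.norm(d); M=np.eye(3)-np.outer(d,d); A.append(M); b.append(M@o)
    return np.linalg.lstsq(np.vstack(A),np.hstack(b),rcond=None)[0]
E
python3 - <<'E'
from plant import ctrl
from h import *
for c in('scene','top','wrist'):
    s=snap(ctrl,c,c+'0'); print(c,np.round(s['pose'],3).tolist(),np.round(s['K'],1).tolist(),s['k1'])
print(ctrl.get_obs())
a=np.hstack([cv2.imread(f'pics/{c}0.png') for c in('scene','top')])
E
```

```text
scene [[0.615, -0.559, 0.555, -0.13], [-0.788, -0.43, 0.44, -0.747], [-0.007, -0.709, -0.706, 0.959], [0.0, 0.0, 0.0, 1.0]] [[560.0, 0.0, 323.6], [0.0, 560.0, 234.5], [0.0, 0.0, 1.0]] 0.008912422016176971
top [[-0.044, -0.977, 0.209, 0.328], [-0.999, 0.044, -0.006, -0.197], [-0.004, -0.209, -0.978, 1.125], [0.0, 0.0, 0.0, 1.0]] [[480.7, 0.0, 320.1], [0.0, 480.7, 240.5], [0.0, 0.0, 1.0]] -0.13170564207785126
wrist [[-0.345, -0.892, -0.291, 0.312], [-0.938, 0.329, 0.105, 0.604], [0.003, 0.309, -0.951, 0.383], [0.0, 0.0, 0.0, 1.0]] [[422.2, 0.0, 324.9], [0.0, 422.2, 236.6], [0.0, 0.0, 1.0]] -0.005442643436432116
{'clock': 0.15, 'joint_pos': array([ 8.63495706e+01,  2.05831182e+01,  6.46270813e-01, -1.45378405e-02,
       -7.01348895e+01, -1.65073559e+01]), 'qvel': array([ 0.04423682, -0.1761109 ,  0.13798378, -0.01472905, -0.01682522,
       -0.038452  ]), 'tau': array([-8.61504777e-04, -5.83275640e+01,  2.93290186e+01,  7.00114310e+00,
        8.73546232e-03, -1.09412042e-04]), 'tool_pos': array([0.23250366, 0.63330977, 0.22582905]), 'orientation': array([ 1.79927336e+02, -7.28007295e-03, -2.01627292e+01]), 'force': array([-0.05776986,  0.32729013,  0.25242212]), 'moment': array([-0.03872944,  0.04096149, -0.03235402]), 'gripper_force': 0.0, 'opening': 0.08766340459020694}
```

View pics/scene0.png

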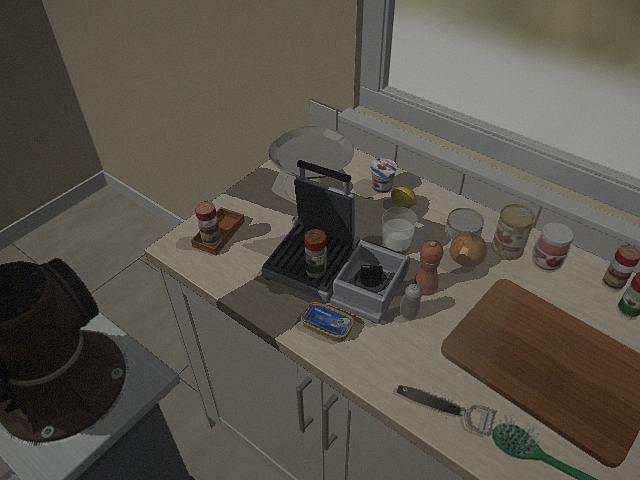

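View pics/top0.png

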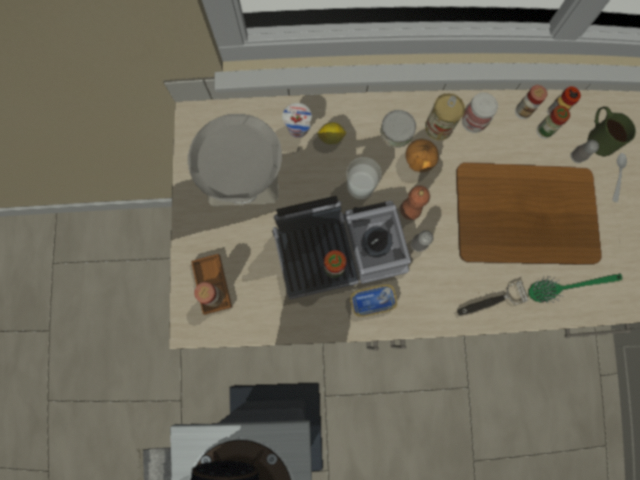

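The scene view shows the grill at about (330,250), its jar at (316,253), the tray at (218,230) and the dial at (373,275). In the top view they are at (340,245), (335,262), (210,282) and (377,240). I'll enlarge both.

```bash
python3 - <<'E'
from h import *
a=cv2.imread('pics/scene0.png')[150:350,185:450]; cv2.imwrite('pics/s1.png',cv2.convertScaleAbs(cv2.resize(a,None,fx=3,fy=3,interpolation=2),alpha=1.5))
a=cv2.imread('pics/top0.png')[185:325,185:445]; cv2.imwrite('pics/t1.png',cv2.convertScaleAbs(cv2.resize(a,None,fx=3,fy=3,interpolation=2),alpha=1.5))
E
```

```text
(no output)
```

View pics/s1.png

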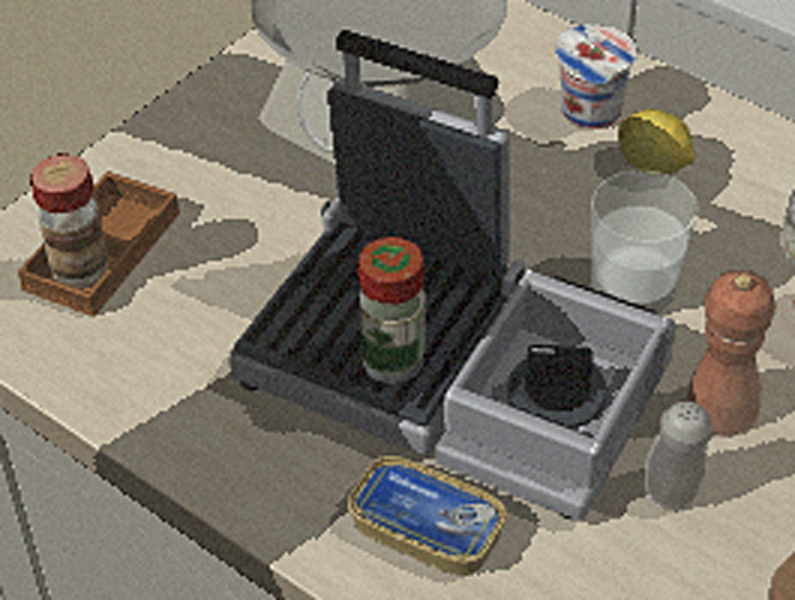

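View pics/t1.png

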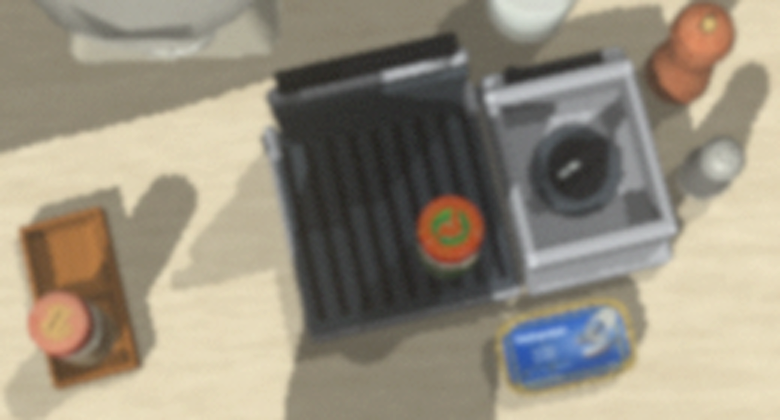

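The crops show these corners:
- **Scene:** tray rim at (120,175), (180,205), (97,292), (22,268). Jar cap at (392,258). Handle from (342,38) to (495,82).
- **Top:** tray rim at (22,228), (103,208), (138,367), (57,387). Cap at (451,230). Well lip at (485,85), (625,62), (675,232), (525,265). Dial at about (572,168).

```bash
python3 - <<'E'
from h import *
S=load('scene0');T=load('top0')
s=lambda c:(185+c[0]/3-.33,150+c[1]/3-.33); t=lambda c:(185+c[0]/3-.33,185+c[1]/3-.33)
def rel(p,q,yaw): return np.array(p)+np.c_[R.from_euler('z',yaw).apply(q)]
def fit(obs,x0,lidq=None):
    def res(v):
        e=[]
        for cam,q,px in obs:
            if isinstance(q,tuple) and q[0]=='h': # handle, y
                a=v[4]; r=0.18; q=[.07-r*np.cos(a)+.007*np.sin(a),q[1],.055+r*np.sin(a)+.007*np.cos(a)]
            P=R.from_euler('z',v[3]).apply(q)+v[:3]; e.append(proj(cam,P)[0]-px)
        return np.ravel(e)
    f=least_squares(res,x0,loss='soft_l1'); print(np.round(f.x,4),np.degrees(f.x[3:]).round(1)); print(np.round(f.fun.reshape(-1,2),1).tolist()); return f.x
# tray: x far
tr=[]
for q,cs,ct in [((.065,.034),(120,175),(22,228)),((.065,-.034),(180,205),(103,208)),((-.065,-.034),(97,292),(138,367)),((-.065,.034),(22,268),(57,387))]:
    tr+=[(S,[*q,.022],s(cs)),(T,[*q,.022],t(ct))]
v=fit(tr,[.55,.2,0,0.1]); print('free',R.from_euler('z',v[3]).apply([.03125,0,.005])+v[:3])
J=tri((S,s((392,258))),(T,t((451,230)))); print('jar top',J)
g=[(S,('h',.119),s((342,38))),(S,('h',-.001),s((495,83))),(T,('h',.119),t((278,82))),(T,('h',-.001),t((458,43))),
 (S,[-.079,.139,.045],s((233,355))),(T,[-.079,.139,.045],t((310,330))),(T,[-.07,-.145,.07],t((675,235))),(T,[.07,-.145,.07],t((627,60))),(S,[-.07,-.029,.07],s((447,392))),(S,[-.07,-.145,.07],s((592,455))),(S,[.07,-.145,.07],s((672,318))),(S,[.07,-.029,.07],s((525,270))),(T,[-.07,-.029,.07],t((525,265)))]
v=fit(g,[.6,-.1,0,.1,1.6]); G=R.from_euler('z',v[3])
print('jar in grill',G.inv().apply(J-v[:3]),'dial',G.apply([0,-.087,.067])+v[:3])
print('dialpx',tri((T,t((573,168))),(S,s((562,352)))))
for n,c,q in [('tumb',(640,290),0),('mill',(728,425),0),('salt',(675,500),0)]: print(n,onz(S,s(c),0))
E
```

```text
[ 0.4748  0.0548 -0.0058  0.2064] [11.8]
[[-2.6, -0.4], [0.0, -0.7], [0.6, -2.4], [0.8, -1.0], [-1.4, 3.0], [0.8, -0.4], [-0.5, 1.9], [-0.6, 0.0]]
free [ 0.50541341  0.0612199  -0.00081537]
jar top [ 0.49166726 -0.23154519  0.15096913]
[ 0.5384 -0.2473 -0.0041  0.175   1.4921] [10.  85.5]
[[-0.0, 0.5], [0.0, 2.1], [-1.4, -0.2], [-0.8, -0.3], [-0.2, -3.9], [-0.3, 0.7], [0.5, -0.5], [1.0, -0.8], [-2.0, 0.6], [0.8, -0.0], [0.1, 0.5], [0.7, -1.1], [0.3, 0.9]]
jar in grill [-0.04322601  0.02365866  0.15504365] dial [ 0.55349705 -0.33298928  0.06292549]
dialpx [ 0.55126924 -0.33114195  0.06886029]
tumb [ 0.70051488 -0.31354357  0.        ]
mill [ 0.62376515 -0.43872501  0.        ]
salt [ 0.54204916 -0.44398673  0.        ]
```

Careful with the scale: shifts go in shares of 80 cm and turns go in shares of 360 degrees. That gives: 22.4 cm / 80 = 0.28, 2.8 cm / 80 = 0.035, 56 degrees / 360 = 0.1556.

Emit:
send_rows([
  [[0.03,0.035,-0.0025,0,0,0.0194],[0.06,0.07,-0.005,0,0,0.0389],[0.09,0.105,-0.0075,0,0,0.0583],[0.12,0.14,-0.01,0,0,0.0778],[0.15,0.175,-0.0125,0,0,0.0972],[0.18,0.21,-0.015,0,0,0.1167],[0.21,0.245,-0.0175,0,0,0.1361],[0.24,0.28,-0.02,0,0,0.1556]],
])

```text
clock: 0.82
tool_pos: [0.3358, 0.3553, 0.2426]
orientation: [180.0, -0.0, -76.5]
force: [1.0, 0.4, 0.3]
opening: 0.0875
gripper_force: 0.0
```

```bash
cat >> h.py <<'E'
def rot(yaw): return R.from_euler('xyz',[180,0,yaw],degrees=True)
def plan(ctrl,pos,rot):
    o=ctrl.get_obs(); c=R.from_euler('xyz',o['orientation'],degrees=True)
    d=c.inv().apply(np.array(pos)-o['tool_pos'])*100; w=(c.inv()*rot).as_rotvec(degrees=True)
    print('t',round(o['clock'],2),'tcp',o['tool_pos'].round(4),o['orientation'].round(1),'F',o['force'].round(1),'op',round(o['opening'],4),'gf',round(o['gripper_force'],1))
    print('shift',d.round(2),'turn',w.round(1),'rows',max(np.linalg.norm(d)/4.1,np.linalg.norm(w)/7).round(1))
E
python3 -c "
from plant import ctrl
from h import *
plan(ctrl,[.44,.08,.26],rot(-170)); print(ctrl.get_obs()['joint_pos'].round(1))"
```

```text
t 0.82 tcp [0.3358 0.3553 0.2426] [180.   -0.  -76.5] F [1.  0.4 0.3] op 0.0875 gf 0.0
shift [29.2  -3.7  -1.74] turn [ 0.  -0.  93.5] rows 13.4
[ 69.7   2.1 -20.6  -0.  -67.2 -56.2]
```

Scaled: 28.4 cm / 80 = 0.355, 25.2 cm / 80 = 0.315, 56 degrees / 360 = 0.1556.

Emit:
send_rows([
  [[0.045,-0.005,-0.0025,0,0,0.0194],[0.09,-0.01,-0.005,0,0,0.0389],[0.135,-0.015,-0.0075,0,0,0.0583],[0.18,-0.0213,-0.01,0,0,0.0778],[0.225,-0.0275,-0.0125,0,0,0.0972],[0.27,-0.0338,-0.015,0,0,0.1167],[0.315,-0.04,-0.0175,0,0,0.1361],[0.355,-0.045,-0.0213,0,0,0.1556]],
])

```text
clock: 1.48
tool_pos: [0.4386, 0.088, 0.2597]
orientation: [180.0, 0.0, -132.5]
force: [1.1, 0.8, -1.8]
opening: 0.0875
gripper_force: 0.0
```

```bash
python3 -c "
from plant import ctrl
from h import *
plan(ctrl,[.44,.02,.26],rot(-170))"
```

```text
t 1.48 tcp [0.4386 0.088  0.2597] [ 180.     0.  -132.5] F [ 1.1  0.8 -1.8] op 0.0875 gf 0.0
shift [ 4.92 -4.7  -0.03] turn [ 0.   0.  37.5] rows 5.4
```

Scaled: 4.9 cm / 80 = 0.0613, -4.7 cm / 80 = -0.0588, 37.5 degrees / 360 = 0.1042.

Emit:
send_rows([
  [[0.01,-0.01,0,0,0,0.0194],[0.02,-0.02,0,0,0,0.0389],[0.0313,-0.03,0,0,0,0.0583],[0.0413,-0.0388,0,0,0,0.0778],[0.0513,-0.0488,0,0,0,0.0944],[0.0613,-0.0588,0,0,0,0.1042],[0.0613,-0.0588,0,0,0,0.1042]],
])

```text
clock: 2.07
tool_pos: [0.4402, 0.0209, 0.2594]
orientation: [-180.0, -0.0, -169.9]
force: [-0.0, 0.0, 0.4]
opening: 0.0877
gripper_force: 0.0
```

```bash
python3 -c "
from plant import ctrl
from h import *
s=snap(ctrl,'wrist','w1'); a=cv2.imread('pics/w1.png'); cv2.imwrite('pics/w1b.png',cv2.convertScaleAbs(cv2.resize(a,(800,600),interpolation=2),alpha=1.4))
print(s['pose'].round(3)); plan(ctrl,[.4917,-.2315,.26],rot(-170))"
```

```text
[[-0.174  0.937  0.304  0.358]
 [ 0.985  0.166  0.053  0.006]
 [-0.001  0.308 -0.951  0.417]
 [ 0.     0.     0.     1.   ]]
t 2.12 tcp [0.4403 0.0215 0.2595] [ 180.    -0.  -169.7] F [-0.3 -0.1  0.5] op 0.0876 gf 0.0
shift [ -0.54 -25.81  -0.05] turn [ 0.  -0.   0.3] rows 6.3
```

View pics/w1b.png

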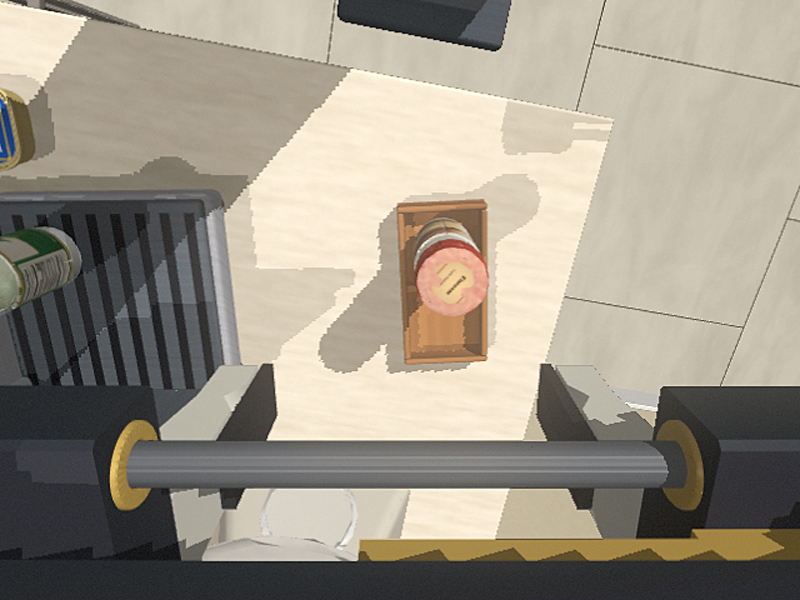

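The wrist view shows the tray rim corners at (398,204), (487,200), (487,359) and (405,362) in 800x600 coordinates, with the free compartment centred at about (445,335). The grill plate's front-left corner is at (222,192).

```bash
python3 - <<'E'
from h import *
S=load('scene0');T=load('top0');W=load('w1')
s=lambda c:(185+c[0]/3-.33,150+c[1]/3-.33); t=lambda c:(185+c[0]/3-.33,185+c[1]/3-.33); w=lambda c:(c[0]*.8,c[1]*.8)
for p in [(398,204),(487,200),(487,359),(405,362)]: print(onz(W,w(p),.022).round(4))
obs=[]
for q,ct,cw in [((.065,.034),(22,228),(487,359)),((.065,-.034),(103,208),(405,362)),((-.065,-.034),(138,367),(398,204)),((-.065,.034),(57,387),(487,200))]:
    obs+=[(W,q,w(cw)),(T,q,t(ct))]
def res(v): return np.ravel([proj(c,R.from_euler('z',v[3]).apply([*q,.022])+v[:3])[0]-p for c,q,p in obs])
f=least_squares(res,[.47,.05,0,.2]); print(f.x.round(4),np.degrees(f.x[3])); print(f.fun.reshape(-1,2).round(1).tolist())
print('free',R.from_euler('z',f.x[3]).apply([.03125,0,.005])+f.x[:3])
print('corner',onz(W,w((222,192)),.045))
G=R.from_euler('z',.175); print(G.apply([-.079,.139,.045])+[.5384,-.2473,-.002])
E
```

```text
[0.4141 0.009  0.022 ]
[0.3996 0.0736 0.022 ]
[0.5258 0.1022 0.022 ]
[0.5402 0.0366 0.022 ]
[ 0.4718  0.056  -0.0058  0.2174] 12.456388864769844
[[-0.3, -0.3], [-0.7, 0.8], [-0.2, -0.2], [-0.0, 0.2], [-0.5, 0.7], [0.6, 0.7], [0.3, 0.9], [-0.7, 1.4]]
free [ 0.502336    0.06269589 -0.00075877]
corner [ 0.42399563 -0.11350184  0.045     ]
[ 0.43640557 -0.12417755  0.043     ]
```

Scaled: -25.8 cm / 80 = -0.3225, -22.8 cm / 80 = -0.285.

Emit:
send_rows([
  [[-0.0013,-0.0475,0,0,0,0],[-0.0025,-0.095,0,0,0,0],[-0.0038,-0.1425,0,0,0,0],[-0.005,-0.19,0,0,0,0],[-0.0063,-0.2375,0,0,0,0],[-0.0063,-0.285,0,0,0,0],[-0.0063,-0.3225,0,0,0,0],[-0.0063,-0.3225,0,0,0,0]],
])

```text
clock: 2.78
tool_pos: [0.4924, -0.2343, 0.2586]
orientation: [-180.0, -0.1, -169.7]
force: [1.1, 0.4, 0.4]
opening: 0.0876
gripper_force: 0.0
```

```bash
python3 -c "
from plant import ctrl
from h import *
s=snap(ctrl,'wrist','w2'); a=cv2.imread('pics/w2.png'); cv2.imwrite('pics/w2b.png',cv2.convertScaleAbs(cv2.resize(a,(800,600),interpolation=2),alpha=1.4))
"
```

```text
(no output)
```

View pics/w2b.png

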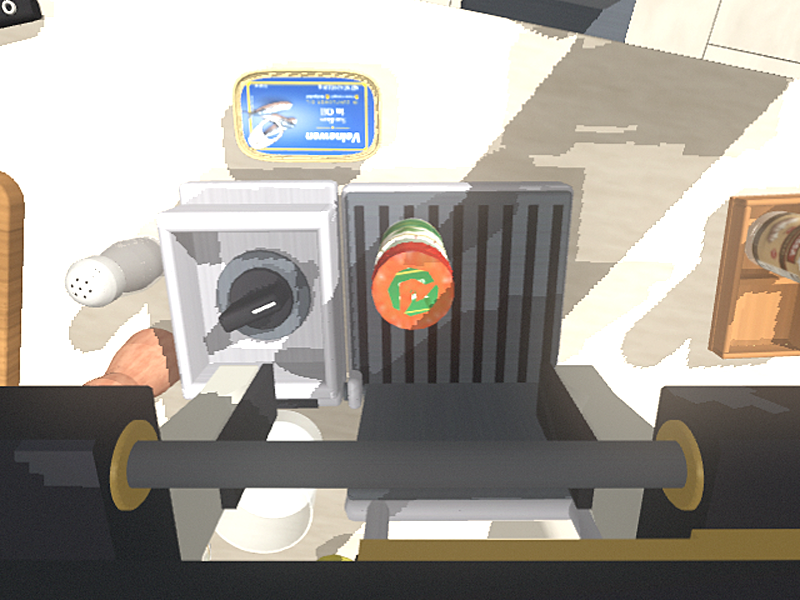

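The wrist view shows the jar cap centre at (413,290), the lip's front corners at (160,213) and (333,208), the plate's front corners at (347,187) and (572,187), and the dial's white mark from (253,313) to (275,302).

```bash
python3 - <<'E'
from plant import ctrl
from h import *
S=load('scene0');T=load('top0');W=load('w2')
s=lambda c:(185+c[0]/3-.33,150+c[1]/3-.33); t=lambda c:(185+c[0]/3-.33,185+c[1]/3-.33); w=lambda c:(c[0]*.8,c[1]*.8)
J=tri((S,s((392,258))),(T,t((451,230))),(W,w((413,290)))); print('jar',J, onz(W,w((413,290)),.151))
obs=[(W,[-.079,.139,.045],w((570,187))),(W,[-.079,-.021,.045],w((347,187))),(W,[-.056,-.038,.07],w((322,230))),(W,[-.056,-.136,.07],w((173,230))),
(T,[-.07,-.145,.07],t((675,235))),(T,[.07,-.145,.07],t((627,60))),(T,[-.07,-.029,.07],t((525,265))),(T,[-.079,.139,.045],t((310,330))),
(T,('h',.119),t((278,82))),(T,('h',-.001),t((458,43))),(S,('h',.119),s((342,38))),(S,('h',-.001),s((495,83)))]
def res(v):
    e=[]
    for c,q,p in obs:
        if q[0]=='h': a=v[4];q=[.07-.18*np.cos(a)+.007*np.sin(a),q[1],.055+.18*np.sin(a)+.007*np.cos(a)]
        e.append(proj(c,R.from_euler('z',v[3]).apply(q)+v[:3])[0]-p)
    return np.ravel(e)
f=least_squares(res,[.54,-.25,0,.17,1.5],loss='soft_l1'); v=f.x; print(v.round(4),np.degrees(v[3:]).round(1)); print(f.fun.reshape(-1,2).round(1).tolist())
G=R.from_euler('z',v[3]); D=G.apply([0,-.087,.074])+v[:3]; print('dial',D,'px800',proj(W,D)/.8,'top',proj(T,D))
a,b=onz(W,w((253,313)),.074),onz(W,w((275,302)),.074); print('mark',G.inv().apply(a-v[:3]),G.inv().apply(b-v[:3]))
print('well mid', (onz(W,w((322,230)),.07)+onz(W,w((173,230)),.07))/2)
plan(ctrl,[J[0],J[1],.17],rot(-170))
E
```

```text
jar [ 0.49123225 -0.23177438  0.15119711] [ 0.49068748 -0.23201583  0.151     ]
[ 0.5338 -0.2484 -0.0047  0.1875  1.5248] [10.7 87.4]
[[3.5, 0.9], [-0.2, 2.4], [-2.4, -0.6], [0.5, 0.4], [1.3, 0.7], [1.0, 0.5], [1.3, 2.6], [0.8, 3.4], [-1.6, 0.0], [-1.2, -0.7], [-0.3, 0.7], [0.0, 1.9]]
dial [ 0.55006717 -0.33389003  0.06927842] px800 [[252.66192757 310.38961147]] top [[378.35462495 239.42898482]]
mark [ 0.00025199 -0.0854763   0.07872158] [-0.00761582 -0.0696128   0.07872158]
well mid [ 0.4938425  -0.34222755  0.07      ]
t 2.83 tcp [ 0.4919 -0.2326  0.2586] [ 1.800e+02 -1.000e-01 -1.697e+02] F [-0.  -0.2  0.2] op 0.0876 gf 0.0
shift [0.04 0.09 8.86] turn [ 0.  -0.1  0.3] rows 2.2
```

Scaled: 16.2 cm / 80 = 0.2025, 15.5 cm / 80 = 0.1938.

Emit:
send_rows([
  [[0,0.0013,0.0375,0,0,0],[0,0.0013,0.075,0,0,0],[0,0.0013,0.1125,0,0,0],[0,0.0013,0.15,0,0,0],[0,0.0013,0.175,0,0,0],[0,0.0013,0.1938,0,0,0],[0,0.0013,0.2025,0,0,0],[0,0.0013,0.2025,0,0,0]],
])

```text
clock: 3.5
tool_pos: [0.4908, -0.2286, 0.0961]
orientation: [179.9, -0.2, -169.6]
force: [-0.7, -0.7, 0.5]
opening: 0.0873
gripper_force: 0.0
```

Emit:
send_rows([
  [[0,0,0,0,0,0],[0,0,0,0,0,0],[0,0,0,0,0,0],[0,0,0,0,0,0],[0,0,0,0,0,0],[0,0,0,0,0,0],[0,0,0,0,0,0],[0,0,0,0,0,0]],
], fingers=0.3)

```text
clock: 4.17
tool_pos: [0.4917, -0.2298, 0.0977]
orientation: [-180.0, 0.0, -169.7]
force: [-0.3, -0.1, 1.9]
opening: 0.0437
gripper_force: 29.9
```

Scaled: -11 cm / 80 = -0.1375, -10.5 cm / 80 = -0.1313.

Emit:
send_rows([
  [[0,0,-0.0063,0,0,0],[0,0,-0.0188,0,0,0],[0,0,-0.0375,0,0,0],[0,0,-0.0625,0,0,0],[0,0,-0.0875,0,0,0],[0,0,-0.1125,0,0,0],[0,0,-0.1313,0,0,0],[0,0,-0.1375,0,0,0]],
])

```text
clock: 4.83
tool_pos: [0.4928, -0.2301, 0.2111]
orientation: [-179.9, 0.2, -169.6]
force: [-0.5, 0.2, -0.6]
opening: 0.0436
gripper_force: 29.9
```

```bash
python3 -c "
from plant import ctrl
from h import *
plan(ctrl,[.502,.0625,.207],rot(-167.5))"
```

```text
t 4.83 tcp [ 0.4928 -0.2301  0.2111] [-179.9    0.2 -169.6] F [-0.5  0.2 -0.6] op 0.0436 gf 29.9
shift [-6.17 28.62  0.38] turn [-0.1  0.2 -2.1] rows 7.1
```

Scaled: 28.6 cm / 80 = 0.3575, 26 cm / 80 = 0.325, -2.1 degrees / 360 = -0.0058.

Emit:
send_rows([
  [[-0.0063,0.0275,0,0,0,-0.0006],[-0.0163,0.075,0,0,0,-0.0014],[-0.0275,0.125,0,0,0,-0.0022],[-0.0375,0.175,0,0,0,-0.0031],[-0.0488,0.225,0,0,0,-0.0039],[-0.06,0.275,0,0,0,-0.0047],[-0.07,0.325,0,0,0,-0.0056],[-0.0775,0.3575,0.0038,0,0.0006,-0.0058]],
])

```text
clock: 5.5
tool_pos: [0.501, 0.0658, 0.2052]
orientation: [180.0, -0.1, -167.5]
force: [1.5, -0.8, -0.3]
opening: 0.044
gripper_force: 29.9
```

Emit:
send_rows([
  [[0,0,0,0,0,0],[0,0,0,0,0,0]],
])

```text
clock: 5.67
tool_pos: [0.5008, 0.0641, 0.2042]
orientation: [-180.0, -0.3, -167.4]
force: [-1.2, -0.6, -1.2]
opening: 0.0437
gripper_force: 29.9
```

```bash
python3 -c "
from plant import ctrl
from h import *
plan(ctrl,[.502,.0625,.09],rot(-167.5))
s=snap(ctrl,'wrist','w3'); a=cv2.imread('pics/w3.png'); cv2.imwrite('pics/w3b.png',cv2.convertScaleAbs(cv2.resize(a,(800,600),interpolation=2),alpha=1.2))"
```

```text
t 5.67 tcp [0.5008 0.0641 0.2042] [-180.    -0.3 -167.4] F [-1.2 -0.6 -1.2] op 0.0437 gf 29.9
shift [-0.13 -0.18 11.42] turn [-0.  -0.3  0.1] rows 2.8
```

View pics/w3b.png

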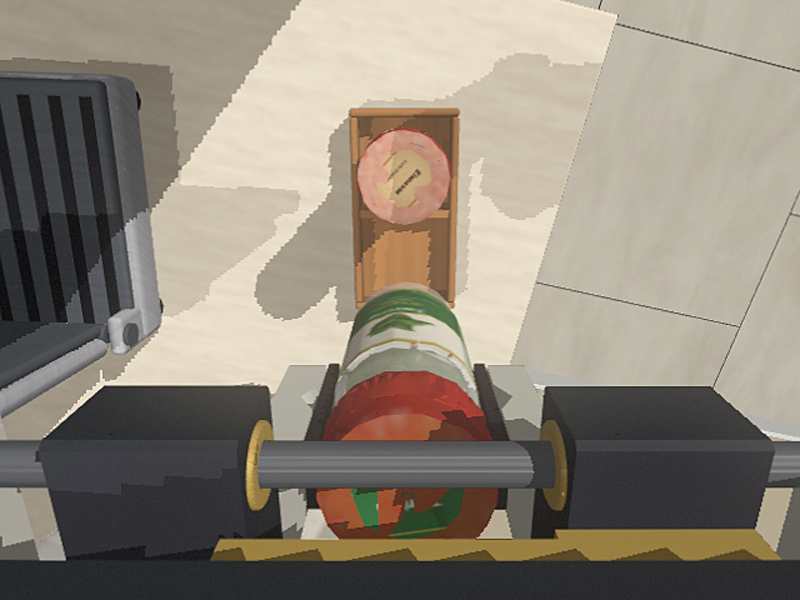

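The jar is held upright at about (410,400). Tray rim corners are at (350,110), (459,109), (455,305) and (357,305). I'll check the tray position from these.

```bash
python3 - <<'E'
from h import *
W=load('w3'); P=np.array([onz(W,(a*.8,b*.8),.022) for a,b in [(350,109),(459,108),(455,305),(357,305)]]); print(P.round(4),P.mean(0))
c=P.mean(0); y=np.arctan2(*(P[1]-P[0])[[0,1]]*[-1,1]); print(np.degrees(y))
# predicted jar bottom outline in image, if jar axis at TCP xy
for z in (.2042-.052,): 
  a=np.linspace(0,2*np.pi,9)[:-1]; print((proj(W,np.c_[.5008+.0225*np.cos(a),.0641+.0225*np.sin(a),0*a+z])/.8).round(0).tolist())
E
```

```text
[[0.4169 0.0094 0.022 ]
 [0.4019 0.0739 0.022 ]
 [0.525  0.1025 0.022 ]
 [0.5396 0.0374 0.022 ]] [0.47083477 0.05581901 0.022     ]
13.05610488602166
[[397.0, 378.0], [436.0, 372.0], [459.0, 342.0], [454.0, 305.0], [420.0, 282.0], [379.0, 289.0], [356.0, 321.0], [364.0, 358.0]]
```

Scaled: 12.5 cm / 80 = 0.1563, 12 cm / 80 = 0.15, -0.3 degrees / 360 = -0.0008.

Emit:
send_rows([
  [[0,-0.0013,0.0188,0,-0.0008,0],[-0.0013,-0.0025,0.05,0,-0.0008,0],[-0.0013,-0.0025,0.0875,0,-0.0008,0],[-0.0013,-0.0025,0.1188,0,-0.0008,0],[-0.0013,-0.0025,0.1375,0,-0.0008,0],[-0.0013,-0.0025,0.15,0,-0.0008,0],[-0.0013,-0.0025,0.1563,0,-0.0008,0],[-0.0013,-0.0025,0.1563,0,-0.0008,0]],
])

```text
clock: 6.38
tool_pos: [0.502, 0.0601, 0.079]
orientation: [-180.0, 0.0, -167.6]
force: [0.5, 0.1, -1.3]
opening: 0.0441
gripper_force: 29.9
```

```bash
python3 -c "
from plant import ctrl
from h import *
plan(ctrl,[.5013,.0627,.0577],rot(-167.5))"
```

```text
t 6.38 tcp [0.502  0.0601 0.079 ] [-180.     0.  -167.6] F [ 0.5  0.1 -1.3] op 0.0441 gf 29.9
shift [0.01 0.27 2.13] turn [-0.   0.  -0.1] rows 0.5
```

Scaled: 2 cm / 80 = 0.025, 1.9 cm / 80 = 0.0238.

Emit:
send_rows([
  [[0,0.0013,0.005,0,0,0],[0,0.0013,0.01,0,0,0],[0,0.0013,0.015,0,0,0],[0,0.0013,0.0188,0,0,0],[0,0.0013,0.0225,0,0,0],[0,0.0013,0.0238,0,0,0],[0,0.0013,0.025,0,0,0],[0,0.0013,0.025,0,0,0]],
])

```text
clock: 7.05
tool_pos: [0.502, 0.0619, 0.0594]
orientation: [180.0, 0.1, -167.6]
force: [0.8, -0.5, -0.9]
opening: 0.0439
gripper_force: 29.9
```

Scaled: 0.2 cm / 80 = 0.0025, 0.1 cm / 80 = 0.0013.

Emit:
send_rows([
  [[0,0,0.0013,0,0,0],[0,0,0.0013,0,0,0],[0,0,0.0025,0,0,0],[0,0,0.0025,0,0,0]],
])

```text
clock: 7.38
tool_pos: [0.5022, 0.062, 0.0577]
orientation: [180.0, 0.1, -167.5]
force: [-0.6, -0.7, 1.3]
opening: 0.0441
gripper_force: 29.9
```

```bash
python3 -c "
from plant import ctrl
for i in range(3): print({k:v.round(2) for k,v in ctrl.get_obs().items() if k in('force','tool_pos','moment')})"
```

```text
{'tool_pos': array([0.5 , 0.06, 0.06]), 'force': array([-0.63, -0.71,  1.32]), 'moment': array([ 0.2 , -0.06, -0.04])}
{'tool_pos': array([0.5 , 0.06, 0.06]), 'force': array([-0.63, -0.71,  1.32]), 'moment': array([ 0.2 , -0.06, -0.04])}
{'tool_pos': array([0.5 , 0.06, 0.06]), 'force': array([-0.63, -0.71,  1.32]), 'moment': array([ 0.2 , -0.06, -0.04])}
```

Scaled: 0.1 cm / 80 = 0.0013, 0.05 cm / 80 = 0.0006.

Emit:
send_rows([
  [[0,0,0.0006,0,0,0],[0,0,0.0013,0,0,0],[0,0,0.0013,0,0,0]],
])

```text
clock: 7.63
tool_pos: [0.5026, 0.062, 0.0576]
orientation: [-180.0, 0.2, -167.5]
force: [-2.1, -1.1, 10.2]
opening: 0.0437
gripper_force: 29.9
```

Emit:
send_rows([
  [[0,0,0,0,0,0],[0,0,0,0,0,0],[0,0,0,0,0,0],[0,0,0,0,0,0],[0,0,0,0,0,0]],
], fingers=0.85)

```text
clock: 8.05
tool_pos: [0.502, 0.0619, 0.0564]
orientation: [-180.0, 0.1, -167.6]
force: [-0.1, 0.5, -0.4]
opening: 0.0711
gripper_force: 0.0
```

Scaled: -18 cm / 80 = -0.225, -16 cm / 80 = -0.2.

Emit:
send_rows([
  [[0,0,-0.0063,0,0,0],[0,0,-0.025,0,0,0],[0,0,-0.05,0,0,0],[0,0,-0.0875,0,0,0],[0,0,-0.125,0,0,0],[0,0,-0.1625,0,0,0],[0,0,-0.2,0,0,0],[0,0,-0.225,0,0,0]],
])

```text
clock: 8.72
tool_pos: [0.5024, 0.0619, 0.2402]
orientation: [180.0, 0.3, -167.5]
force: [0.1, 1.0, -0.2]
opening: 0.0743
gripper_force: 0.0
```

```bash
python3 - <<'E'
from plant import ctrl
from h import *
s=snap(ctrl,'wrist','w4'); t=snap(ctrl,'scene','s4'); a=cv2.imread('pics/w4.png')
b=cv2.resize(cv2.imread('pics/s4.png')[160:260,180:280],(400,400),interpolation=2)
cv2.imwrite('pics/c4.png',cv2.convertScaleAbs(np.hstack([cv2.resize(a,(400,300)),b[:300]]),alpha=1.3))
plan(ctrl,[.5,.06,.25],rot(-170))
# handle at lid angle a in world
v=[.5355,-.248,0,np.radians(10.5)];G=R.from_euler('z',v[3])
for a in (87.4,60,45,30):
    q=np.radians(a); print(a,(G.apply([.07-.18*np.cos(q)+.007*np.sin(q),.059,.055+.18*np.sin(q)+.007*np.cos(q)])+v[:3]).round(4))
E
```

```text
t 8.82 tcp [0.5036 0.0624 0.241 ] [ 179.9    0.5 -167.5] F [ 0.6 -0.7 -0.6] op 0.0748 gf 0.0
shift [ 0.39 -0.15 -0.91] turn [0.1 0.5 2.5] rows 0.4
87.4 [ 0.5924 -0.1774  0.2351]
60 [ 0.511  -0.1925  0.2144]
45 [ 0.4733 -0.1995  0.1872]
30 [ 0.4437 -0.205   0.1511]
```

View pics/c4.png

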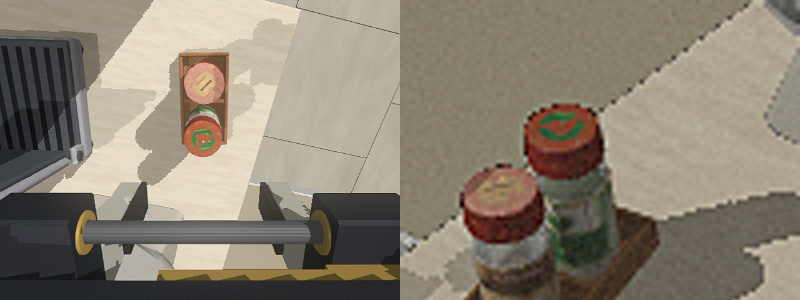

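The red-capped jar stands upright in the free compartment next to the fixed jar. It's at (203,140) in the left picture and (565,190) in the right. The lid comes next.

```bash
python3 - <<'E'
from plant import ctrl
from h import *
S=load('scene0');T=load('top0')
s=lambda c:(185+c[0]/3-.33,150+c[1]/3-.33); t=lambda c:(185+c[0]/3-.33,185+c[1]/3-.33)
a=tri((S,s((342,40))),(T,t((278,80)))); b=tri((S,s((496,83))),(T,t((458,43)))); print(a,b,(a+b)/2,np.degrees(np.arctan2(-(a-b)[0],(a-b)[1])))
plan(ctrl,[.592,-.178,.32],rot(-79.5))
E
```

```text
[ 0.57904951 -0.12122324  0.23199575] [ 0.59792739 -0.23897489  0.23865017] [ 0.58848845 -0.18009907  0.23532296] 9.10812160976812
t 8.82 tcp [0.5036 0.0624 0.241 ] [ 179.9    0.5 -167.5] F [ 0.6 -0.7 -0.6] op 0.0748 gf 0.0
shift [ -3.51 -25.37  -7.9 ] turn [ -0.3   0.4 -88. ] rows 12.6
```

Scaled: -17.5 cm / 80 = -0.2188, -15.5 cm / 80 = -0.1938, -54 degrees / 360 = -0.15.

Emit:
send_rows([
  [[0,-0.0125,-0.025,0,0,-0.0181],[-0.0025,-0.0375,-0.05,0,0,-0.0361],[-0.0063,-0.0688,-0.075,0,0,-0.0556],[-0.0125,-0.1,-0.1,0,0,-0.075],[-0.0175,-0.1313,-0.1,0,0,-0.0944],[-0.0225,-0.1625,-0.1,0,0,-0.1139],[-0.0263,-0.1938,-0.1,0,0,-0.1333],[-0.03,-0.2188,-0.1,0,0,-0.15]],
])

```text
clock: 9.48
tool_pos: [0.5627, -0.1055, 0.316]
orientation: [-180.0, 0.0, -113.2]
force: [0.9, 0.1, 0.5]
opening: 0.0745
gripper_force: 0.0
```

```bash
python3 -c "
from plant import ctrl
from h import *
plan(ctrl,[.590,-.179,.32],rot(-80))"
```

```text
t 9.48 tcp [ 0.5627 -0.1055  0.316 ] [-180.     0.  -113.2] F [0.9 0.1 0.5] op 0.0745 gf 0.0
shift [ 5.68 -5.4  -0.4 ] turn [ -0.    0.  -33.2] rows 4.7
```

Scaled: 5.7 cm / 80 = 0.0713, -5.4 cm / 80 = -0.0675, -33.2 degrees / 360 = -0.0922.

Emit:
send_rows([
  [[0.015,-0.0138,0,0,0,-0.0194],[0.03,-0.0288,0,0,0,-0.0389],[0.045,-0.0438,0,0,0,-0.0583],[0.06,-0.0575,0,0,0,-0.0778],[0.0713,-0.0675,0,0,0,-0.0922],[0.0713,-0.0675,0,0,0,-0.0922],[0.0713,-0.0675,0,0,0,-0.0922]],
], fingers=0.8)

```text
clock: 10.07
tool_pos: [0.5891, -0.1781, 0.3156]
orientation: [-180.0, 0.0, -80.5]
force: [-0.0, -0.0, -0.3]
opening: 0.0703
gripper_force: 0.0
```

```bash
python3 -c "
from plant import ctrl
from h import *
plan(ctrl,[.590,-.179,.223],rot(-80))
s=snap(ctrl,'wrist','w5'); a=cv2.imread('pics/w5.png')
t=snap(ctrl,'scene','s5'); b=cv2.imread('pics/s5.png')[100:320,240:420]
cv2.imwrite('pics/c5.png',cv2.convertScaleAbs(np.hstack([cv2.resize(a,(400,300)),cv2.resize(b[:135],(400,300),interpolation=2)]),alpha=1.3))
"
```

```text
t 10.07 tcp [ 0.5891 -0.1781  0.3156] [-180.     0.   -80.5] F [-0.  -0.  -0.3] op 0.0703 gf 0.0
shift [ 0.11 -0.07  9.26] turn [-0.   0.  -0.5] rows 2.3
```

View pics/c5.png

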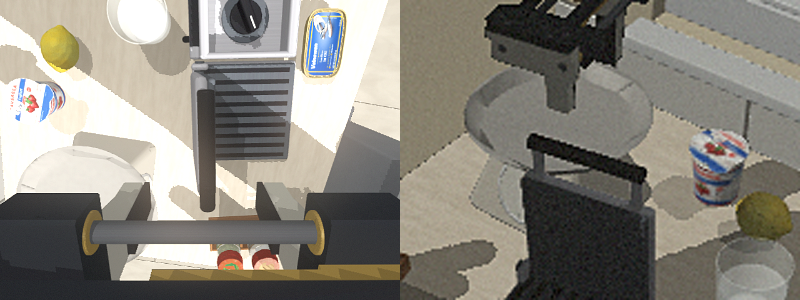

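The handle bar at (205,150) lies midway between the open fingers at (130,200) and (275,200), so I'll descend over it.

Scaled: 9.2 cm / 80 = 0.115, 8.5 cm / 80 = 0.1063, -0.3 degrees / 360 = -0.0008.

Emit:
send_rows([
  [[0,0,0.0125,0,0,-0.0008],[0,0,0.0375,0,0,-0.0008],[0,0,0.0625,0,0,-0.0008],[0,0,0.0875,0,0,-0.0008],[0,0,0.1063,0,0,-0.0008],[0,0,0.115,0,0,-0.0008],[0,0,0.115,0,0,-0.0008]],
])

```text
clock: 10.75
tool_pos: [0.5885, -0.177, 0.2225]
orientation: [179.9, 0.1, -80.1]
force: [-0.2, 0.0, -0.1]
opening: 0.0703
gripper_force: 0.0
```

Emit:
send_rows([
  [[0,0,0,0,0,0],[0,0,0,0,0,0],[0,0,0,0,0,0],[0,0,0,0,0,0],[0,0,0,0,0,0],[0,0,0,0,0,0],[0,0,0,0,0,0]],
], fingers=0.27)

```text
clock: 11.33
tool_pos: [0.5897, -0.1777, 0.2248]
orientation: [-179.9, 0.0, -80.1]
force: [-0.1, -0.3, -0.0]
opening: 0.0293
gripper_force: 0.0
```

```bash
cat >> h.py <<'E'
Gp=np.array([.5345,-.248,0]); Gy=np.radians(10.3); G=R.from_euler('z',Gy)
def handle(a):
    q=np.radians(a); return G.apply([.07-.18*np.cos(q)+.007*np.sin(q)-0*q,.059,.055+.18*np.sin(q)+.007*np.cos(q)])+Gp
E
python3 - <<'E'
from plant import ctrl
from h import *
plan(ctrl,[.590,-.179,.223],rot(-80))
# finger frame: TCP = handle - 4mm along grill x (rear finger touching), depth lead
c=rot(-80)
def tcp(a): return handle(a)+G.apply([-.004,0,0])-[0,0,.012+.008*(87-a)/57]
p0=None
for a in range(87,27,-4):
    p=c.inv().apply(tcp(a))*100
    if p0 is None:p0=p
    print(a,(p-p0).round(2),tcp(a).round(4))
E
```

```text
t 11.33 tcp [ 0.5897 -0.1777  0.2248] [-179.9    0.   -80.1] F [-0.1 -0.3 -0. ] op 0.0293 gf 0.0
shift [ 0.13 -0.01  0.18] turn [-0.1  0.  -0.1] rows 0.1
87 [0. 0. 0.] [ 0.5865 -0.1786  0.2231]
83 [0.01 1.26 0.12] [ 0.5741 -0.1808  0.2219]
79 [0.01 2.5  0.32] [ 0.5619 -0.1831  0.2199]
75 [0.02 3.74 0.61] [ 0.5497 -0.1853  0.217 ]
71 [0.03 4.96 0.99] [ 0.5377 -0.1874  0.2132]
67 [0.03 6.15 1.45] [ 0.526  -0.1896  0.2086]
63 [0.04 7.31 1.99] [ 0.5146 -0.1916  0.2032]
59 [0.04 8.43 2.62] [ 0.5036 -0.1937  0.197 ]
55 [0.05 9.51 3.31] [ 0.4929 -0.1956  0.19  ]
51 [ 0.06 10.54  4.09] [ 0.4828 -0.1974  0.1822]
47 [ 0.06 11.52  4.93] [ 0.4731 -0.1992  0.1738]
43 [ 0.07 12.44  5.84] [ 0.4641 -0.2008  0.1647]
39 [ 0.07 13.3   6.81] [ 0.4556 -0.2024  0.155 ]
35 [ 0.07 14.1   7.84] [ 0.4478 -0.2038  0.1447]
31 [ 0.08 14.83  8.93] [ 0.4406 -0.2051  0.1338]
```

Scaled: 4.6 cm / 80 = 0.0575, 4 cm / 80 = 0.05.

Emit:
send_rows([
  [[0,0.0063,0.0025,0,0,0],[0,0.0125,0.0025,0,0,0],[0,0.02,0.0038,0,0,0],[0,0.0275,0.005,0,0,0],[0,0.035,0.0063,0,0,0],[0,0.0425,0.0081,0,0,0],[0,0.05,0.01,0,0,0],[0,0.0575,0.0125,0,0,0]],
])

```text
clock: 12.0
tool_pos: [0.5438, -0.1858, 0.2147]
orientation: [-179.9, -0.0, -80.1]
force: [3.1, -0.2, 2.8]
opening: 0.0236
gripper_force: 1.7
```

Scaled: 4.2 cm / 80 = 0.0525, 1.7 cm / 80 = 0.0213.

Emit:
send_rows([
  [[0,0.0063,0.0025,0,0,0],[0,0.0138,0.005,0,0,0],[0,0.0213,0.0081,0,0,0],[0,0.0288,0.0113,0,0,0],[0,0.0363,0.0144,0,0,0],[0,0.0425,0.0181,0,0,0],[0,0.0488,0.0219,0,0,0],[0,0.0525,0.0238,0,0,0]],
])

```text
clock: 12.67
tool_pos: [0.502, -0.193, 0.1949]
orientation: [-179.9, 0.0, -80.1]
force: [2.8, 0.4, 1.4]
opening: 0.0234
gripper_force: 1.6
```

```bash
python3 - <<'E'
from plant import ctrl
from h import *
plan(ctrl,[.4929,-.1956,.19],rot(-80))
t=snap(ctrl,'scene','s6')
E
```

```text
t 12.67 tcp [ 0.502  -0.193   0.1949] [-179.9    0.   -80.1] F [2.8 0.4 1.4] op 0.0234 gf 1.6
shift [0.1  0.94 0.48] turn [-0.1  0.  -0.1] rows 0.3
```

Scaled: 3.75 cm / 80 = 0.0469, 3.05 cm / 80 = 0.0381.

Emit:
send_rows([
  [[0,0.0063,0.0044,0,0,0],[0,0.0125,0.0088,0,0,0],[0,0.0188,0.0138,0,0,0],[0,0.025,0.0188,0,0,0],[0,0.0313,0.0238,0,0,0],[0,0.0369,0.0288,0,0,0],[0,0.0419,0.0338,0,0,0],[0,0.0469,0.0381,0,0,0]],
])

```text
clock: 13.38
tool_pos: [0.4656, -0.1994, 0.1644]
orientation: [-179.9, 0.0, -80.1]
force: [2.1, -0.0, 1.7]
opening: 0.0242
gripper_force: 1.5
```

```bash
python3 - <<'E'
from plant import ctrl
from h import *
plan(ctrl,[.4478,-.2038,.1447],rot(-80))
E
```

```text
t 13.38 tcp [ 0.4656 -0.1994  0.1644] [-179.9    0.   -80.1] F [ 2.1 -0.   1.7] op 0.0242 gf 1.5
shift [0.12 1.83 1.97] turn [-0.1  0.  -0.1] rows 0.7
```

Scaled: 2 cm / 80 = 0.025, 1.8 cm / 80 = 0.0225.

Emit:
send_rows([
  [[0,0.0038,0.0038,0,0,0],[0,0.0075,0.0075,0,0,0],[0,0.0113,0.0113,0,0,0],[0,0.015,0.0156,0,0,0],[0,0.0181,0.0194,0,0,0],[0,0.0206,0.0225,0,0,0],[0,0.0225,0.025,0,0,0],[0,0.0225,0.025,0,0,0]],
])

```text
clock: 14.05
tool_pos: [0.4478, -0.2025, 0.1443]
orientation: [-180.0, 0.0, -80.1]
force: [1.5, -0.7, -1.1]
opening: 0.0237
gripper_force: 0.9
```

```bash
python3 - <<'E'
from plant import ctrl
from h import *
plan(ctrl,[.439,-.205,.13],rot(-80))
t=snap(ctrl,'scene','s7'); b=cv2.imread('pics/s7.png')[130:330,220:420]
u=snap(ctrl,'top','t7'); d=cv2.imread('pics/t7.png')[180:330,260:430]
for n,s in(('s',t),('t',u)):
  for a in (25,30,35,40):
    h=handle(a); dy=G.apply([0,.06,0]); print(n,a,proj(s,[h+dy,h-dy]).round(1).tolist())
cv2.imwrite('pics/c7.png',cv2.convertScaleAbs(np.hstack([cv2.resize(b,(400,400),interpolation=2),cv2.resize(d,(400,353),interpolation=2)[:400] if 0 else cv2.resize(d[:,:150],(400,400),interpolation=2)]),alpha=1.6))
E
```

```text
t 14.05 tcp [ 0.4478 -0.2025  0.1443] [-180.     0.   -80.1] F [ 1.5 -0.7 -1.1] op 0.0237 gf 0.9
shift [0.1  0.91 1.43] turn [-0.   0.  -0.1] rows 0.4
s 25 [[262.5, 241.0], [313.9, 260.8]]
s 30 [[264.0, 233.9], [315.6, 253.5]]
s 35 [[265.8, 226.7], [317.7, 246.1]]
s 40 [[267.9, 219.4], [320.0, 238.6]]
t 25 [[295.7, 296.1], [352.4, 283.2]]
t 30 [[294.5, 291.7], [352.0, 278.7]]
t 35 [[293.2, 286.7], [351.3, 273.5]]
t 40 [[291.8, 281.1], [350.5, 267.8]]
```

View pics/c7.png

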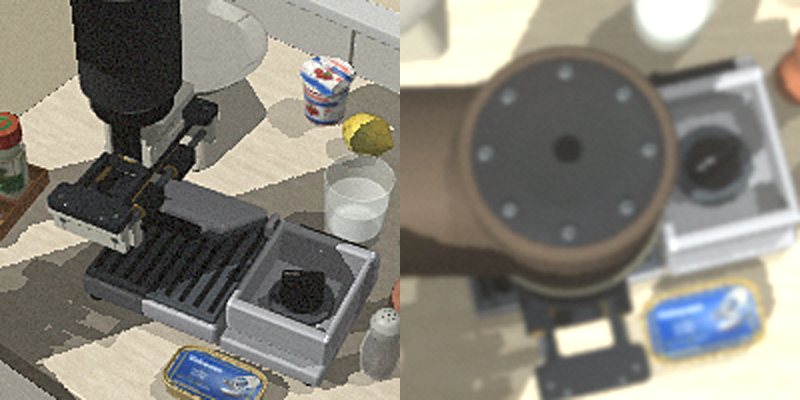

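I have used all 10 pictures. The gripper hides the handle here, with the lid partly folded at about (215,210), so I'll set the final angle by touch. Shut fingertips pressing on top of the bar give its height directly, and bar top at z 0.159 means 30°.

Scaled: -6 cm / 80 = -0.075, -4.5 cm / 80 = -0.0563.

Emit:
send_rows([
  [[0,-0.0025,0,0,0,0],[0,-0.005,0,0,0,0],[0,-0.005,-0.0125,0,0,0],[0,-0.005,-0.0313,0,0,0],[0,-0.005,-0.0563,0,0,0],[0,-0.005,-0.075,0,0,0],[0,-0.005,-0.075,0,0,0]],
])

```text
clock: 14.73
tool_pos: [0.4539, -0.2023, 0.2088]
orientation: [-179.6, -0.1, -80.0]
force: [0.2, -0.4, 0.7]
opening: 0.0236
gripper_force: 0.0
```

Emit:
send_rows([
  [[0,0,0,0,0,0],[0,0,0,0,0,0],[0,0,0,0,0,0],[0,0,0,0,0,0],[0,0,0,0,0,0]],
], fingers=0)

```text
clock: 15.15
tool_pos: [0.4519, -0.2018, 0.2043]
orientation: [-180.0, 0.0, -80.1]
force: [-0.3, -0.3, 0.0]
opening: 0.001
gripper_force: 0.0
```

```bash
python3 - <<'E'
from plant import ctrl
from h import *
h=handle(32); print(h, handle(30))
plan(ctrl,[h[0],h[1],.18],rot(-80))
E
```

```text
[ 0.44628355 -0.20406529  0.1563218 ] [ 0.44289372 -0.20468133  0.15106218]
t 15.15 tcp [ 0.4519 -0.2018  0.2043] [-180.     0.   -80.1] F [-0.3 -0.3  0. ] op 0.001 gf 0.0
shift [0.13 0.6  2.43] turn [-0.   0.  -0.1] rows 0.6
```

Scaled: 3.1 cm / 80 = 0.0388, 2.8 cm / 80 = 0.035.

Emit:
send_rows([
  [[0.0013,0.0038,0.0063,0,0,0],[0.0013,0.0075,0.0125,0,0,0],[0.0013,0.0075,0.0213,0,0,0],[0.0013,0.0075,0.0275,0,0,0],[0.0013,0.0075,0.0313,0,0,0],[0.0013,0.0075,0.035,0,0,0],[0.0013,0.0075,0.0388,0,0,0]],
])

```text
clock: 15.73
tool_pos: [0.4466, -0.2038, 0.1735]
orientation: [-179.9, 0.0, -80.1]
force: [0.2, -0.3, 0.8]
opening: 0.0004
gripper_force: 0.0
```

Emit:
send_rows([
  [[0,0,0.0019,0,0,0],[0,0,0.0038,0,0,0],[0,0,0.0038,0,0,0]],
])

```text
clock: 15.98
tool_pos: [0.4458, -0.2039, 0.1709]
orientation: [-180.0, 0.0, -80.0]
force: [-3.6, -0.4, 2.9]
opening: 0.0004
gripper_force: 1.7
```

Scaled: 1.05 cm / 80 = 0.0131, 0.9 cm / 80 = 0.0113.

Emit:
send_rows([
  [[0,0.0013,0.0019,0,0,0],[0,0.0025,0.0038,0,0,0],[0,0.0038,0.0063,0,0,0],[0,0.005,0.0088,0,0,0],[0,0.0063,0.0113,0,0,0],[0,0.0075,0.0131,0,0,0],[0,0.0075,0.0131,0,0,0]],
])

```text
clock: 16.57
tool_pos: [0.4384, -0.2053, 0.1603]
orientation: [179.9, 0.0, -80.1]
force: [-7.5, -1.3, 6.8]
opening: 0.0003
gripper_force: 3.9
```

```bash
python3 - <<'E'
from plant import ctrl
from h import *
plan(ctrl,[.4,-.2,.159],rot(-80))
ctrl.snapshot('top'); plan(ctrl,[.4,-.2,.159],rot(-80))
E
```

```text
t 16.57 tcp [ 0.4384 -0.2053  0.1603] [179.9   0.  -80.1] F [-7.5 -1.3  6.8] op 0.0003 gf 3.9
shift [-1.18  3.69  0.14] turn [ 0.1  0.  -0.1] rows 0.9
t 16.62 tcp [ 0.4384 -0.2053  0.1603] [179.9   0.  -80.1] F [-8.5 -0.9  5.9] op 0.0004 gf 3.9
shift [-1.18  3.69  0.14] turn [ 0.1  0.  -0.1] rows 0.9
```

Emit:
send_rows([
  [[0,0,-0.005,0,0,0],[0,0,-0.0125,0,0,0],[0,-0.0063,-0.0125,0,0,0],[0,-0.01,-0.0075,0,0,0],[0,-0.01,-0.0038,0,0,0],[0,-0.01,-0.0025,0,0,0],[0,-0.01,-0.0013,0,0,0],[0,-0.01,-0.0013,0,0,0]],
])

```text
clock: 17.28
tool_pos: [0.4483, -0.2034, 0.1609]
orientation: [-179.9, 0.0, -80.1]
force: [-0.0, -0.3, -0.8]
opening: 0.0007
gripper_force: 0.0
```

Scaled: 0.1 cm / 80 = 0.0013, 0.05 cm / 80 = 0.0006.

Emit:
send_rows([
  [[0,0,0.0006,0,0,0],[0,0,0.0013,0,0,0],[0,0,0.0013,0,0,0]],
])

```text
clock: 17.53
tool_pos: [0.4484, -0.2035, 0.1605]
orientation: [-179.9, 0.0, -80.1]
force: [-0.8, 0.1, 2.0]
opening: 0.0006
gripper_force: 1.2
```

Scaled: 0.15 cm / 80 = 0.0019, 0.05 cm / 80 = 0.0006.

Emit:
send_rows([
  [[0,0.0006,0.0013,0,0,0],[0,0.0013,0.0019,0,0,0],[0,0.0013,0.0019,0,0,0]],
])

```text
clock: 17.78
tool_pos: [0.4474, -0.2037, 0.1589]
orientation: [-179.9, 0.0, -80.1]
force: [-1.4, 1.4, 2.5]
opening: 0.0006
gripper_force: 1.7
```

Scaled: -8 cm / 80 = -0.1, -7 cm / 80 = -0.0875.

Emit:
send_rows([
  [[0,0,-0.0063,0,0,0],[0,0,-0.0188,0,0,0],[0,0,-0.0375,0,0,0],[0,0,-0.0625,0,0,0],[0,0,-0.0875,0,0,0],[0,0,-0.1,0,0,0],[0,0,-0.1,0,0,0]],
])

```text
clock: 18.37
tool_pos: [0.449, -0.204, 0.2419]
orientation: [-179.6, -0.1, -80.0]
force: [0.2, -0.3, 0.3]
opening: 0.0008
gripper_force: 0.0
```

```bash
python3 - <<'E'
from plant import ctrl
from h import *
S=load('scene0');T=load('top0');W=load('w5'); W2=load('w2')
# find the dark dial bar / white mark: bright pixels close to the dial axis in w2, w5
for n,s in(('w2',W2),('w5',W)):
    D=G.apply([0,-.087,.074])+Gp; p=proj(s,D)[0]; print(n,'axis px',p.round(1))
    g=s['img'].astype(int).sum(2); x,y=p.round().astype(int); x0=max(x-22,0); y0=max(y-22,0); c=g[y0:y+23,x0:x+23]
    print(c.shape); print('\n'.join(' '.join(f'{v//10:2d}' for v in r[::2]) for r in c[::2]))
plan(ctrl,[.551,-.333,.2],rot(-80)); print(ctrl.get_obs()['joint_pos'])
E
```

```text
w2 axis px [200.9 250.2]
(45, 45)
35 35 36 18 20 20 21 20 20 19 20 20 19 20 20 17 20 20 15 15 15 14 16
34 34 33 17 21 20 21 20 20 19 19 20 19 15 19 17 16 15 14 14 14 15 15
34 34 30 20 20 20 20 19 19 20 18 16 17 15 15 15 14 14 14 15 15 15 16
34 31 22 20 20 20 20 20 20 17 16 16 15 14 15 14 14 15 14 15 15 15 15
34 31 22 20 20 20 20 20 16 16 15 15 14 15 15 14 15 15 17 17 17 15 15
34 31 22 20 20 20 21 16 15 15 15 14 15 14 15 15 17 17 18 18 17 15 15
34 31 19 20 20 18 14 14 15 15 14 14 15 16 16 17 19 18 18 16 15 15 14
35 30 24 18 15 15 14 15 14 15 15 16 17 18 19 19 18 14 14 65 65 14 15
35 24 22 15 15 15 15 14 15 16 17 18 20 19 17 13 35 67 72 65 23 15 16
36 22 14 14 15 15 16 17 18 18 19 18 16 12 39 72 73 50 21 14 18 17 16
30 14 15 15 16 16 18 19 20 19 19 14 65 72 74 40 16 16 17 17 16 15 14
13 16 16 18 18 20 20 19 19 19 18 17 53 39 16 16 18 17 16 15 15 18 18
17 18 19 20 20 19 19 19 19 19 18 18 16 17 17 17 15 14 15 17 17 18 17
20 20 20 20 20 19 19 18 18 18 18 18 18 16 15 14 16 16 16 18 18 17 18
20 19 19 20 19 18 18 18 18 18 17 16 15 15 17 17 16 16 16 17 18 17 18
20 19 19 18 18 17 18 17 17 15 1
[... 1706 characters left out ...]
 11 12 12 12 24 31 32
15 14 11 10 10 10  6  6  5  9 11 14  7 68 51 10 12 10 13 13 28 31 32
14 14 10 10 10 10  7  6  5  7 10 13 11 54 69  6 12 10 11 24 28 32 33
13 14 14 12 11  9  9  5  6  5  9 12 13 16 73 26 11 12  8 28 32 31 30
14 13 13 13 12 10 10  7  6  6  8 11 13  9 67 57  9 11 21 27 33 32 33
14 14 14 14 13  9 10  8  6  8  7  9 13 12 47 54  9  9 24 31 32 32 34
14 14 14 13 13 14 11 10  7  7  7  9 12 13 10  9 14 25 28 33 32 33 34
t 18.37 tcp [ 0.449  -0.204   0.2419] [-1.796e+02 -1.000e-01 -8.000e+01] F [ 0.2 -0.3  0.3] op 0.0008 gf 0.0
shift [14.47 -7.79  4.26] turn [-0.4 -0.1 -0. ] rows 4.1
[-1.53325858e+00  2.33323987e+00 -2.05201398e+01  1.34054079e-02
 -6.67624466e+01  1.14880311e+01]
```

```bash
python3 - <<'E'
from plant import ctrl
from h import *
W=load('w5'); W2=load('w2')
for a,b in [((202.5,249.3),(400.5,25.5)),((219,241.5),(408,44.5))]:
    P=tri((W2,a),(W,b)); print(P.round(4),'grill',G.inv().apply(P-Gp).round(4),[onz(s,p,.074).round(4).tolist() for s,p in((W2,a),(W,b))])
A=onz(W,(400.5,25.5),.074);B=onz(W,(408,44.5),.074);d=B-A;print('dir world',np.degrees(np.arctan2(d[1],d[0])),'grill',np.degrees(np.arctan2(d[1],d[0])-Gy))
A=onz(W2,(202.5,249.3),.074);B=onz(W2,(219,241.5),.074);d=B-A;print('dir world',np.degrees(np.arctan2(d[1],d[0])),'grill',np.degrees(np.arctan2(d[1],d[0])-Gy))
print('axis',G.apply([0,-.087,.067])+Gp)
E
```

```text
[ 0.5492 -0.3324  0.0735] grill [-0.0006 -0.0856  0.0735] [[0.549, -0.3324, 0.074], [0.5493, -0.3322, 0.074]]
[ 0.5395 -0.3189  0.0737] grill [-0.0077 -0.0707  0.0737] [[0.5394, -0.3191, 0.074], [0.5396, -0.3186, 0.074]]
dir world 125.53341956352598 grill 115.23341956352598
dir world 125.88981363863478 grill 115.58981363863478
axis [ 0.55005579 -0.333598    0.067     ]
```

```bash
cat >> h.py <<'E'
AX=np.array([.5498,-.3332,0])
def at(x,y,z): return AX+G.apply([x/1000,y/1000,0])+[0,0,z/1000]
E
python3 -c "
from plant import ctrl
from h import *
print(at(29,20,0)); plan(ctrl,at(29,20,190),rot(-79.7))"
```

```text
[ 0.57475662 -0.30833704  0.        ]
t 18.37 tcp [ 0.449  -0.204   0.2419] [-1.796e+02 -1.000e-01 -8.000e+01] F [ 0.2 -0.3  0.3] op 0.0008 gf 0.0
shift [ 12.45 -10.55   5.27] turn [-0.4 -0.1 -0.3] rows 4.2
```

Scaled: 12.4 cm / 80 = 0.155, 11 cm / 80 = 0.1375, -0.3 degrees / 360 = -0.0008.

Emit:
send_rows([
  [[0.0263,-0.0225,0,0,0,0],[0.055,-0.0463,0,0,0,0],[0.0838,-0.0713,0.0063,0,0,-0.0008],[0.1125,-0.095,0.0188,0,0,-0.0008],[0.1375,-0.1163,0.0375,0,0,-0.0008],[0.155,-0.1313,0.0563,0,0,-0.0008],[0.155,-0.1313,0.065,0,0,-0.0008],[0.155,-0.1313,0.065,0,0,-0.0008]],
])

```text
clock: 19.03
tool_pos: [0.5711, -0.3075, 0.183]
orientation: [179.8, 0.2, -79.8]
force: [-0.3, 0.2, -0.7]
opening: 0.0005
gripper_force: 0.0
```

```bash
python3 -c "
from plant import ctrl
from h import *
plan(ctrl,at(29,20,90),rot(-79.7))"
```

```text
t 19.03 tcp [ 0.5711 -0.3075  0.183 ] [179.8   0.2 -79.8] F [-0.3  0.2 -0.7] op 0.0005 gf 0.0
shift [ 0.17 -0.38  9.3 ] turn [ 0.2  0.2 -0.1] rows 2.3
```

Descend to just above the lip, settle and check.

Scaled: 9.3 cm / 80 = 0.1163, 8.5 cm / 80 = 0.1063.

Emit:
send_rows([
  [[0.0013,-0.0013,0.0188,0,0,0],[0.0013,-0.0013,0.05,0,0,0],[0.0013,-0.0013,0.0813,0,0,0],[0.0013,-0.0013,0.1063,0,0,0],[0.0013,-0.0013,0.1163,0,0,0],[0.0013,-0.0013,0.1163,0,0,0],[0.0013,-0.0013,0.1163,0,0,0]],
])

```text
clock: 19.62
tool_pos: [0.5739, -0.3083, 0.0951]
orientation: [-179.9, -0.0, -79.7]
force: [0.4, 0.2, 1.0]
opening: 0.0007
gripper_force: 0.0
```

```bash
python3 -c "
from plant import ctrl
from h import *
plan(ctrl,at(29,20,56),rot(-79.7))"
```

```text
t 19.62 tcp [ 0.5739 -0.3083  0.0951] [-179.9   -0.   -79.7] F [0.4 0.2 1. ] op 0.0007 gf 0.0
shift [ 0.01 -0.08  3.91] turn [-0.1 -0.  -0. ] rows 1.0
```

Scaled: 3.8 cm / 80 = 0.0475, 3.2 cm / 80 = 0.04.

Emit:
send_rows([
  [[0,0,0.0063,0,0,0],[0,0,0.0125,0,0,0],[0,0,0.0188,0,0,0],[0,0,0.025,0,0,0],[0,0,0.0325,0,0,0],[0,0,0.04,0,0,0],[0,0,0.0475,0,0,0],[0,0,0.0475,0,0,0]],
])

```text
clock: 20.28
tool_pos: [0.5728, -0.3081, 0.0542]
orientation: [180.0, 0.1, -79.8]
force: [-0.4, 0.5, -0.1]
opening: 0.0005
gripper_force: 0.0
```

Scaled: 1.4 cm / 80 = 0.0175, 1.2 cm / 80 = 0.015.

Emit:
send_rows([
  [[0,0.0025,0,0,0,0],[0,0.005,0,0,0,0],[0,0.0075,0,0,0,0],[0,0.01,0,0,0,0],[0,0.0125,0,0,0,0],[0,0.015,0,0,0,0],[0,0.0175,0,0,0,0],[0,0.0175,0,0,0,0]],
])

```text
clock: 20.95
tool_pos: [0.5616, -0.3105, 0.0566]
orientation: [-179.7, -0.0, -79.7]
force: [4.5, 1.3, -2.5]
opening: 0.0006
gripper_force: 2.4
```

Scaled: 1.4 cm / 80 = 0.0175, 1.2 cm / 80 = 0.015.

Emit:
send_rows([
  [[0,0.0025,0,0,0,0],[0,0.005,0,0,0,0],[0,0.0075,0,0,0,0],[0,0.01,0,0,0,0],[0,0.0125,0,0,0,0],[0,0.015,0,0,0,0],[0,0.0175,0,0,0,0],[0,0.0175,0,0,0,0]],
])

```text
clock: 21.62
tool_pos: [0.5457, -0.3133, 0.0561]
orientation: [-179.9, 0.0, -79.8]
force: [1.3, 3.0, 0.3]
opening: 0.0003
gripper_force: 1.3
```

Scaled: 1.4 cm / 80 = 0.0175, 1.2 cm / 80 = 0.015.

Emit:
send_rows([
  [[0,0.0038,0,0,0,0],[0,0.0075,0,0,0,0],[0,0.0113,0,0,0,0],[0,0.015,0,0,0,0],[0.0013,0.0175,0,0,0,0],[0.0025,0.0175,0,0,0,0],[0.0038,0.0175,0,0,0,0],[0.0038,0.0175,0,0,0,0]],
])

```text
clock: 22.28
tool_pos: [0.5317, -0.3188, 0.0556]
orientation: [180.0, 0.1, -79.8]
force: [-2.6, 2.9, 0.1]
opening: 0.0003
gripper_force: 1.7
```

Scaled: 0.2 cm / 80 = 0.0025, 0.1 cm / 80 = 0.0013.

Emit:
send_rows([
  [[0.0013,0,0,0,0,0],[0.0013,0,0,0,0,0],[0.0025,0,0,0,0,0],[0.0025,0,0,0,0,0]],
])

```text
clock: 22.62
tool_pos: [0.5321, -0.32, 0.0555]
orientation: [180.0, 0.1, -79.8]
force: [-5.0, 6.1, 1.5]
opening: 0.0005
gripper_force: 3.5
```

```bash
python3 -c "
from plant import ctrl
from h import *
o=ctrl.get_obs(); print(G.inv().apply(o['tool_pos']-AX).round(4), G.inv().apply(o['force']).round(1))"
```

```text
[-0.0151  0.0161  0.0555] [-3.8  6.9  1.5]
```

Scaled: 0.15 cm / 80 = 0.0019, 0.1 cm / 80 = 0.0013.

Emit:
send_rows([
  [[0.0006,0,0,0,0,0],[0.0013,0,0,0,0,0],[0.0019,0,0,0,0,0],[0.0019,0,0,0,0,0]],
])

```text
clock: 22.95
tool_pos: [0.5321, -0.3203, 0.0555]
orientation: [180.0, 0.2, -79.8]
force: [-5.8, 14.0, 5.8]
opening: 0.0003
gripper_force: 7.0
```

```bash
python3 -c "
from plant import ctrl
from h import *
o=ctrl.get_obs(); print(G.inv().apply(o['tool_pos']-AX).round(4), G.inv().apply(o['force']).round(1))"
```

```text
[-0.0151  0.0159  0.0555] [-3.2 14.8  5.8]
```

Scaled: -20 cm / 80 = -0.25, -16 cm / 80 = -0.2.

Emit:
send_rows([
  [[-0.0025,0,0,0,0,0],[-0.005,0,0,0,0,0],[-0.005,0,-0.025,0,0,0],[-0.005,0,-0.0625,0,0,0],[-0.005,0,-0.1063,0,0,0],[-0.005,0,-0.15,0,0,0],[-0.005,0,-0.2,0,0,0],[-0.005,0,-0.25,0,0,0]],
])

```text
clock: 23.62
tool_pos: [0.5328, -0.3189, 0.2582]
orientation: [-179.8, -0.1, -79.8]
force: [0.9, -0.4, -0.1]
opening: 0.0005
gripper_force: 0.0
```

```bash
python3 - <<'E'
from plant import ctrl
from h import *
s=snap(ctrl,'wrist','w8'); D=at(0,0,74); p=proj(s,D)[0]; print(p)
plan(ctrl,[.42,.02,.3],rot(-79.7))
m=np.zeros((480,640),np.uint8); cv2.circle(m,tuple(int(v) for v in p),45,255,-1)
g=cv2.cvtColor(s['img'],cv2.COLOR_RGB2GRAY); 
for th in (150,190): 
    n,l,st,c=cv2.connectedComponentsWithStats(((g>th)&(m>0)).astype(np.uint8))
    for i in range(1,n):
        if st[i,4]>8: 
            yy,xx=np.where(l==i); q=np.c_[xx,yy].astype(float); q-=q.mean(0); u=np.linalg.svd(q,full_matrices=False)[2][0]
            P=[onz(s,c[i]+k*u,.074) for k in(-10,10)]; d=P[1]-P[0]
            print(th,st[i].tolist(),c[i].round(1),(G.inv().apply(onz(s,c[i],.074)-AX)*1000).round(1),'ang grill',np.degrees(np.arctan2(d[1],d[0])-Gy).round(1))
E
```

```text
[308.42756242 187.04975888]
t 23.67 tcp [ 0.5359 -0.3211  0.2679] [-179.3   -0.5  -79.7] F [ 2.  -2.9 11. ] op 0.0004 gf 0.0
shift [-35.6    5.26  -3.61] turn [-0.7 -0.5  0. ] rows 8.8
150 [311, 183, 22, 3, 47] [321.  183.6] [-10.3  -2.8  74. ] ang grill -179.0
190 [312, 183, 20, 2, 40] [321.5 183.5] [-10.7  -2.9  74. ] ang grill -180.1
```

Scaled: -32 cm / 80 = -0.4, -28 cm / 80 = -0.35.

Emit:
send_rows([
  [[-0.05,0.0075,-0.0063,0,0,0],[-0.1,0.015,-0.0125,0,0,0],[-0.15,0.0225,-0.0188,0,0,0],[-0.2,0.03,-0.025,0,0,0],[-0.25,0.0375,-0.0313,0,0,0],[-0.3,0.045,-0.0375,0,0,0],[-0.35,0.0525,-0.0438,0,0,0],[-0.4,0.0625,-0.0438,0,0,0]],
])

```text
clock: 24.33
tool_pos: [0.4269, -0.011, 0.2923]
orientation: [-179.7, 0.0, -79.8]
force: [0.8, 1.1, 0.9]
opening: 0.0004
gripper_force: 0.0
```

Scaled: -25 cm / 80 = -0.3125, -23 cm / 80 = -0.2875.

Emit:
send_rows([
  [[-0.05,0,0,0,0,0],[-0.1,0,0,0,0,0],[-0.15,0,0,0,0,0],[-0.2,0,0,0,0,0],[-0.25,0,0,0,0,0],[-0.2875,0,0,0,0,0],[-0.3125,0,0,0,0,0],[-0.3125,0,0,0,0,0]],
])

```text
clock: 25.0
tool_pos: [0.3821, 0.2373, 0.291]
orientation: [-179.8, 0.1, -79.6]
force: [-0.0, 0.1, 0.4]
opening: 0.0006
gripper_force: 0.0
```

```bash
python3 - <<'E'
from plant import ctrl
from h import *
t=snap(ctrl,'top','t9'); s=snap(ctrl,'scene','s9'); print(ctrl.get_obs()['tool_pos'])
# scene/top brightness profile across the bar, along the arc of handle(a), at several spots along the bar
for n,c in(('scene',s),('top',t)):
    g=cv2.cvtColor(c['img'],cv2.COLOR_RGB2GRAY).astype(np.float32); A=np.arange(18,46,1)
    pr=[]
    for y in np.linspace(-.04,.04,9):
        p=proj(c,[handle(a)+G.apply([0,y,0]) for a in A]).astype(np.float32); pr.append(cv2.remap(g,p[None,:,0],p[None,:,1],1)[0])
    print(n,dict(zip(A.tolist(),np.mean(pr,0).round().astype(int).tolist())))
# change vs start away from lid/jar/arm
for n,a in(('top0',t),('scene0',s)):
    d=cv2.absdiff(load(n)['img'],a['img']).max(2)>60; k,l,st,ce=cv2.connectedComponentsWithStats(cv2.morphologyEx(d.astype(np.uint8),cv2.MORPH_OPEN,np.ones((3,3))))
    print(n,[r.tolist() for r in st[1:] if r[4]>15])
E
```

```text
[0.38211924 0.23461267 0.29095388]
scene {18: 42, 19: 42, 20: 42, 21: 40, 22: 47, 23: 52, 24: 50, 25: 50, 26: 52, 27: 51, 28: 19, 29: 24, 30: 28, 31: 25, 32: 22, 33: 40, 34: 70, 35: 104, 36: 115, 37: 98, 38: 77, 39: 83, 40: 82, 41: 87, 42: 89, 43: 85, 44: 87, 45: 86}
top {18: 97, 19: 95, 20: 95, 21: 94, 22: 92, 23: 89, 24: 87, 25: 86, 26: 77, 27: 59, 28: 41, 29: 34, 30: 33, 31: 33, 32: 32, 33: 31, 34: 34, 35: 40, 36: 44, 37: 45, 38: 45, 39: 46, 40: 47, 41: 46, 42: 44, 43: 48, 44: 67, 45: 101}
top0 [[410, 151, 21, 18, 267], [275, 195, 62, 32, 584], [412, 195, 12, 11, 96], [407, 209, 6, 6, 32], [301, 216, 12, 5, 44], [288, 219, 62, 56, 1529], [288, 238, 8, 24, 108], [0, 253, 82, 126, 5750], [332, 267, 8, 4, 25], [65, 278, 3, 6, 18], [300, 298, 16, 9, 98], [203, 463, 6, 4, 21]]
scene0 [[42, 0, 99, 108, 4147], [131, 74, 6, 5, 23], [108, 112, 4, 6, 23], [297, 160, 32, 15, 214], [294, 178, 61, 57, 1706], [213, 194, 18, 15, 184], [264, 232, 20, 12, 163], [288, 233, 34, 14, 162], [460, 247, 8, 7, 49], [42, 258, 29, 15, 231], [268, 287, 14, 7, 65], [81, 318, 15, 13, 116]]
```

```bash
python3 - <<'E'
from h import *
def tm(a,b,x0,y0,x1,y1,n):
    A,B=load(a)['img'],load(b)['img']; m=8
    r=cv2.matchTemplate(B[y0-m:y1+m,x0-m:x1+m],A[y0:y1,x0:x1],cv2.TM_CCOEFF_NORMED); _,v,_,p=cv2.minMaxLoc(r); print(n,b,'shift',p[0]-m,p[1]-m,'score',round(v,3))
for b in ('t7','t9'):
    tm('top0',b,402,183,430,222,'mill'); tm('top0',b,405,136,440,174,'onion'); tm('top0',b,416,228,434,250,'salt'); tm('top0',b,345,155,382,200,'tumbler'); tm('top0',b,350,285,400,316,'tin')
for b in ('s7','s9'):
    tm('scene0',b,413,238,446,298,'mill'); tm('scene0',b,448,230,488,268,'onion'); tm('scene0',b,398,280,424,322,'salt'); tm('scene0',b,380,205,420,255,'tumbler'); tm('scene0',b,300,300,356,342,'tin')
A,B=load('top0')['img'],load('t9')['img']
for (x,y) in [(413,200),(420,160),(409,212)]: print(A[y-1:y+2,x-1:x+2].mean((0,1)).round(),B[y-1:y+2,x-1:x+2].mean((0,1)).round())
E
```

```text
mill t7 shift 0 0 score 0.985
onion t7 shift -1 0 score 0.424
salt t7 shift 0 0 score 0.997
tumbler t7 shift 0 0 score 0.954
tin t7 shift 0 0 score 0.933
mill t9 shift 1 0 score 0.692
onion t9 shift -1 0 score 0.321
salt t9 shift 2 0 score 0.633
tumbler t9 shift 0 0 score 0.929
tin t9 shift 0 0 score 0.834
mill s7 shift 0 0 score 0.837
onion s7 shift 0 0 score 0.494
salt s7 shift 0 0 score 0.97
tumbler s7 shift 0 0 score 0.77
tin s7 shift 0 0 score 0.888
mill s9 shift 0 0 score 0.564
onion s9 shift 0 0 score 0.53
salt s9 shift 0 0 score 0.612
tumbler s9 shift 0 0 score 0.87
tin s9 shift 0 0 score 0.678
[126.  82.  60.] [60. 42. 33.]
[141.  98.  47.] [69. 51. 30.]
[120.  78.  57.] [56. 40. 31.]
```

```bash
python3 -c "
from plant import ctrl
print(ctrl.close_job())"
```

```text
the job is handed in; nothing more can be done
None
```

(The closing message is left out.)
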